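Set the plant-feed doser by its clicks

ROBOT

A 6-joint arm with a two-finger parallel gripper is mounted at the origin on the work surface. World frame = base frame: x ahead of the robot, y to its left, z up, the work surface at z = 0. Lengths are in m, angles in rad, forces in N, time in s.
With the tool pointing down it reaches from about 0.225 to 0.875 m from the base axis. Payload 3.4 kg.
Tool frame: the origin (TCP) lies midway between the tips of the shut fingers; the grasp point (between the pads) lies 19 mm behind it; y points along the fingers, z is the direction in which the jaws open and shut, and the axes are right-handed (so a half turn about y gives the same grasp; the last joint's range is limited). The gripper opens to 85 mm and grips with 20 to 120 N. Pads are 22 mm wide; open, the fingers measure 114 mm over their backs; the gripper's body (76 mm by 85 mm) begins 54 mm behind the grasp point. The pads swing forward as they close: fully open they stand 13 mm farther back than shut.
Start: joints at [1.103, 0.276, 1.505, -0, 1.361, -0.121], TCP at [0.195, 0.541, 0.199] pointing down, gripper open.
Joint ranges: [-2.89, 2.89], [-0.75, 2.08], [0.22, 2.7], [-1.18, 4.32], [0.11, 2.71], [-2.7, 2.7]. Speed limits (rad/s): [2.57, 2.57, 3.14, 3.14, 3.14, 3.14].

INTERFACE

Orientations are given as a rotation vector (axis times angle).
In Python, from workcell import ctrl gives the robot as it stands.
- The arm moves only by the tool drive_tool, never from a script. Its argument "series" is a list of rows, each a list of 4 numbers: the shift along the world's x, y, z in mm, then the turn about the world's z in degrees. A call has 1 to 10 rows; each row is the pose to reach, as a shift and turn from the pose measured when the call began; what a row does not reach only later rows make up. A row lasts 1/12 s, in which the tool goes at most 41.7 mm and 7.16 degrees, less where a joint would pass 70% of its speed; a pose out of reach is approached as far as the arm can. A call with a gripper value outside its range is refused whole. "grip" is the finger opening in mm, from 0 to 85.4, set as the call begins (left out, the last holds). The fingers move at their own pace and stop on an object; the grip force is fixed at half the most. Time passes only in rows, so rows that repeat a pose let the fingers close. It gives the time, the measured TCP pose, the force and the opening at its end, in the units of the state.
- ctrl.read_state(): the state, without advancing time (a new reading comes with each control period).
- ctrl.read_camera(name): name is "side" or "top" or "wrist"; returns the picture (420x560x3 uint8, red, green, blue); there is no depth.
- ctrl.camera_model(name): a dict with "K" (3x3 intrinsics, pixels), "R" (3x3) and "t" (3): a world point X has camera coordinates R X + t. Camera axes: x right, y down, z forward; pixel columns grow to the right and rows downward; lengths in m; the calibration is good to about 2 mm. A picture is of the moment at which its call begins: read the wrist's pose just before it. camera_model takes no time and is no camera call; for the wrist camera it gives the pose at the moment of the call.
- ctrl.sign_off(): hands the job in, once; it reports no verdict.
Trained networks look in the newest picture that a camera, given by its name, has taken for a name from the list of things; names that differ only in an ending like _2 or _b are one class to them, and where a whole thing is asked for, a point or a joint stands for the part that bears it (a point fixed in the world has none). Each returns a list of dicts, best first, with "score" (0 to 1); they miss things now and then, are a little off and sometimes report something else, mostly with a low value. They report only what shows in the picture. A call takes as long as a camera call.
- ctrl.recognise(camera, label): "extent" ([left, top, width, height] in pixels, round what is visible of it).
- ctrl.pinpoint(camera, label): "location" ([column, row] in pixels: a listed point, or the origin of a listed thing).
The state is a dict: "time_s": time; "joint_positions": joint angles; "joint_vel": joint speeds; "effort": joint torques, N m; "tool_pos": TCP position; "orientation": TCP orientation; "contact_force": force on the tool from outside, world axes, zero at the start; "moment": the same for the moment, N m; "opening": finger opening in m.
Only numpy, scipy, OpenCV 4.12 (cv2) and the standard library are available. Lean on these libraries where they do the work, as an engineer would, in place of code of your own. Each camera call takes 0.05 s, during which the arm holds its last target.

TASK

Set up the feeder for the drip line: turn the round fluted dial of the dosing head clockwise until it is fully home on its closed stop, then turn it back exactly four clicks. Roll the knurled thumbwheel of the flow limiter three clicks from its stop towards the brass outlet. Leave the winged tap of the other dosing head and the pots and things standing about as they are.

Things in the scene. Friction and masses are not known exactly. Their poses are not given: they have to be found in the camera images.
- dial_grip (a point): Grip point of the dose dial: on its upright axis, 11 mm below its flat top, 112 mm above the bench. The dial is a black fluted round knob, 44 mm diameter, 30 mm high; its underside is 8 mm above the 100 mm black flange, over a 32 mm collar. A white line on its top points from the axis to the rim: along the dosing head's -x at the stop. Grip it from above, a finger on either side.
- dial (a joint): Dial angle, rad. 0 = closed stop (end of clockwise travel seen from above; long thick white tick on the flange); grows anticlockwise. Rests every 30 degrees (0.5236), the first at the stop itself, each with a tick; open stop at 4.712. Starts about 2 to 7 clicks open. About 0.07 N m turns it over a click; let go between rests it snaps to the nearer one.
- doser: Dosing head under the dial, bolted down: base 130 (its x) by 110 (y) mm, grey drum, black flange with top at 85 mm height. Origin on the bench under the dial's axis. Two upright pipes, 18 mm across at their brass nuts, stand 62 mm from that axis up to 142 mm height: one towards its +y, one at 225 degrees anticlockwise from its +x. Gap between dial and nuts: 31 mm.
- limiter: The flow limiter that carries the thumbwheel, bolted to the bench: base plate 130 (its x) by 120 (its y) mm, grey box with its flat top 70 mm above the bench. A black cap 18 mm across stands on that top at its y = +44 mm, 105 mm above the bench. The low brass outlet points along its +x. Origin on the bench under the middle of the thumbwheel.
- wheel_top (a point): Crown of the knurled thumbwheel untouched: middle of its rim's highest point, 84 mm above the bench, 14 mm above the box. Wheel black, 48 mm diameter, 14 mm wide, axle level along the limiter's y; two 3 mm ribs line its slot. The axle is sprung: the wheel yields downwards with about 1 N + 0.8 N per mm, at most 6 mm. Its rim grips a fingertip pressed on it.
- wheel (a joint): Thumbwheel angle, rad. Starts at 0, its stop; grows as the wheel's top rolls towards the limiter's +x (brass outlet). Rests every 30 degrees (0.5236), 12.6 mm of rim; nine clicks in all. About 0.035 N m (1.5 N at the rim) rolls it over a click. A white mark across the rim is 45 degrees before the crown (-x side) at 0 and 45 degrees past it after three clicks.
- outlet (a point): Tip of the limiter's brass outlet, 94 mm along the limiter's +x from its origin, 35 mm above the bench: shows which way to roll the wheel.
- tap_end (a point): One end of the winged tap (a bar 44 x 12 mm, this point 22 mm from its upright axis and 9 mm below its top) on the other dosing head. The tap is not to be turned.
- spare: The other dosing head, of the same build and with the same two pipes (same places in its frame) but with a winged tap in place of the fluted dial and no ticks; top of the tap 123 mm above the bench. Origin on the bench under the tap's axis.
- pot_a: Loose open black plastic pot, 72 mm across, 70 mm high, upright; origin under its centre. Bystander.
- pot_b: Loose open black plastic pot, 72 mm across, 70 mm high, upright; origin under its centre. Bystander.
- clay_stack: Loose stack of upturned clay pots, 76 mm across, 160 mm high, always close to the dosing head, beyond its +x edge; origin under its centre. Bystander.
- feed: Loose white bottle, 64 mm across, 190 mm high, always close to the flow limiter, beyond its -y edge; origin under its centre. Bystander.
- clay_pot: Loose upturned clay pot, 72 mm across, 65 mm high; origin under its centre. Bystander.
- tin: Loose metal tin, 68 mm across, 90 mm high; origin under its centre. Bystander.
- trowel: Loose hand trowel lying flat at the back, 275 mm long, 55 mm wide, 28 mm high; origin on the bench, at the blade end of its neck. Bystander.

How it is judged:
On the way, in this order (a step that is already met when the one before it is completed fails the run):
1. the dial is on its closed stop (value of joint dial below 0.1 rad), for 0.1 s.
2. the dial is four clicks back from the stop (value of joint dial between 1.93 and 2.26 rad), for 0.2 s.
At the end, for the whole second after the job is handed in: The dial, having been on its closed stop, rests four clicks (2.094 rad, within 0.16) open; the thumbwheel rests three clicks (1.571 rad, within 0.16) from its stop (all of step 2 and value of joint wheel between 1.41 and 1.73 rad and velocity of joint dial between -0.1 and 0.1 rad/s and velocity of joint wheel between -0.1 and 0.1 rad/s); the robot touches nothing.
It fails at once if the winged tap is turned by more than about 13 degrees (distance of tap_end from where it was at the start of the episode above 0.005 m).
It fails at once if a bystander is moved more than 30 mm (distance of any of pot_a, pot_b, clay_stack, feed, clay_pot, tin, trowel from where it was at the start of the episode above 0.03 m).
It also fails if it takes over 61 s, if anything falls off the work surface, if the arm or the gripper's body presses on something with over 40 N, if the wrist force passes 120 N, or if a joint passes its speed limit or range.

## Working session

There is one attempt and no reset: what is moved stays moved. The work goes in short steps, Python scripts to look and compute and a tool call to move; the robot and the scene stay as the last step left them, time stands still between calls to the robot, and variables do not carry over. Pictures are saved under pics/ and viewed, and the job is handed in when it is done.

Besides the shell and the picture viewer there is one more tool, called after "Request:" by a JSON object that holds its "op" and its "data". drive_tool: Moves the arm, as the interface text tells. Its arguments: {"type":"object","properties":{"series":{"type":"array","items":{"type":"array","items":{"type":"number"}}},"grip":{"type":"number"}},"required":["series"]}

```bash
mkdir -p pics
cat > h.py <<'E'
import numpy as np, cv2
from workcell import ctrl
def snap(cam,name,crop=None,scale=1):
    s=ctrl.read_state(); m=ctrl.camera_model(cam); im=ctrl.read_camera(cam)
    b=im[:,:,::-1].copy()
    np.save('pics/%s.npy'%name,im)
    if crop: x,y,w,h=crop; b=b[y:y+h,x:x+w]
    if scale!=1: b=cv2.resize(b,None,fx=scale,fy=scale,interpolation=cv2.INTER_CUBIC)
    cv2.imwrite('pics/%s.png'%name,b); return im,m
def ray(m,px,z):
    K,R,t=[np.array(m[k],float) for k in('K','R','t')]
    d=R.T@np.linalg.solve(K,[px[0],px[1],1.]); c=-R.T@t
    return c+d*(z-c[2])/d[2]
def proj(m,X):
    K,R,t=[np.array(m[k],float) for k in('K','R','t')]
    p=K@(R@np.array(X,float)+t); return p[:2]/p[2]
E
python3 - <<'E'
from h import *
for c in('top','side'):
    im,m=snap(c,c+'0')
    for l,z in (('dial_grip',.112),('doser',0),('limiter',0),('wheel_top',.084),('outlet',.035),('spare',0),('tap_end',.114)):
        for r in ctrl.pinpoint(c,l)[:2]: print(c,l,round(r['score'],2),np.round(r['location']),np.round(ray(m,r['location'],z),3))
s=ctrl.read_state();print(s['time_s'],s['tool_pos'],s['orientation'],s['opening'])
E
```

```text
top dial_grip 0.61 [375. 271.] [ 0.442 -0.298  0.112]
top doser 0.61 [363. 264.] [ 0.452 -0.294  0.   ]
top limiter 0.81 [252. 213.] [0.577 0.004 0.   ]
top wheel_top 0.88 [247. 214.] [0.57  0.01  0.084]
top wheel_top 0.66 [278. 245.] [ 0.497 -0.068  0.084]
top outlet 0.96 [273. 187.] [ 0.643 -0.051  0.035]
top spare 0.68 [147. 243.] [0.492 0.276 0.   ]
top tap_end 0.53 [124. 237.] [0.506 0.294 0.114]
side dial_grip 0.66 [261. 307.] [ 0.452 -0.289  0.112]
side dial_grip 0.38 [301. 298.] [ 0.537 -0.299  0.112]
side doser 0.87 [267. 333.] [ 0.458 -0.299  0.   ]
side doser 0.49 [357. 277.] [ 0.714 -0.236  0.   ]
side limiter 0.53 [351. 207.] [ 0.801 -0.023  0.   ]
side wheel_top 0.79 [269. 200.] [0.568 0.011 0.084]
side wheel_top 0.21 [358. 278.] [ 0.682 -0.28   0.084]
side outlet 0.86 [304. 219.] [ 0.648 -0.044  0.035]
side outlet 0.37 [271. 220.] [ 0.562 -0.02   0.035]
side spare 0.63 [219. 163.] [0.492 0.282 0.   ]
side spare 0.44 [264. 311.] [ 0.469 -0.245  0.   ]
side tap_end 0.49 [216. 132.] [0.5   0.29  0.114]
0.8 [0.195464   0.54082511 0.19936428] [-1.55345266  0.27203361 -0.27214728] 0.08546569598850125
```

View pics/top0.png

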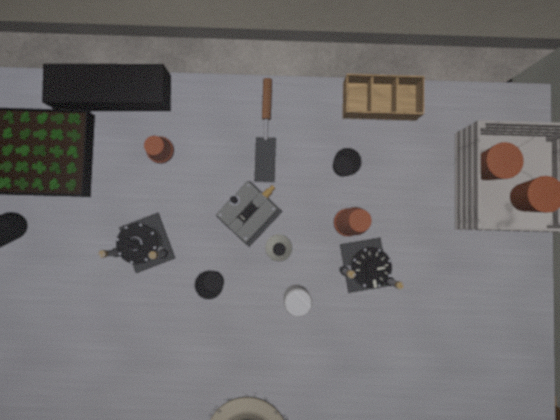

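View pics/side0.png

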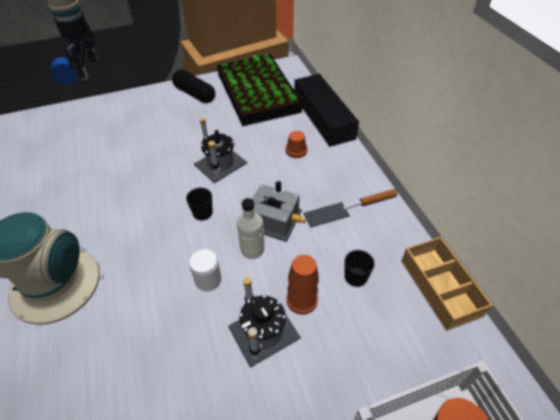

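Run:
```python
from h import *
from scipy.spatial.transform import Rotation as R
im=np.load('pics/top0.npy')[:,:,::-1]
a=cv2.resize(im[215:330,310:450],None,fx=5,fy=5,interpolation=cv2.INTER_CUBIC)
cv2.imwrite('pics/topd.png',a)
im=np.load('pics/side0.npy')[:,:,::-1]
cv2.imwrite('pics/sided.png',cv2.resize(im[260:370,190:340],None,fx=5,fy=5,interpolation=cv2.INTER_CUBIC))
s=ctrl.read_state();print(R.from_rotvec(s['orientation']).as_matrix().round(3))
print(ctrl.camera_model('wrist'))
```

```text
[[ 0.94  0.    0.34]
 [-0.34  0.    0.94]
 [ 0.   -1.    0.  ]]
{'K': array([[337.41925451,   0.        , 285.45322315],
       [  0.        , 337.41925451, 209.67222246],
       [  0.        ,   0.        ,   1.        ]]), 'R': array([[ 0.34105314,  0.94004326, -0.00118879],
       [ 0.90239168, -0.32703808,  0.28059819],
       [ 0.26338565, -0.09677165, -0.95982459]]), 't': array([-0.57452685, -0.03629676,  0.37939952])}
```

View pics/topd.png

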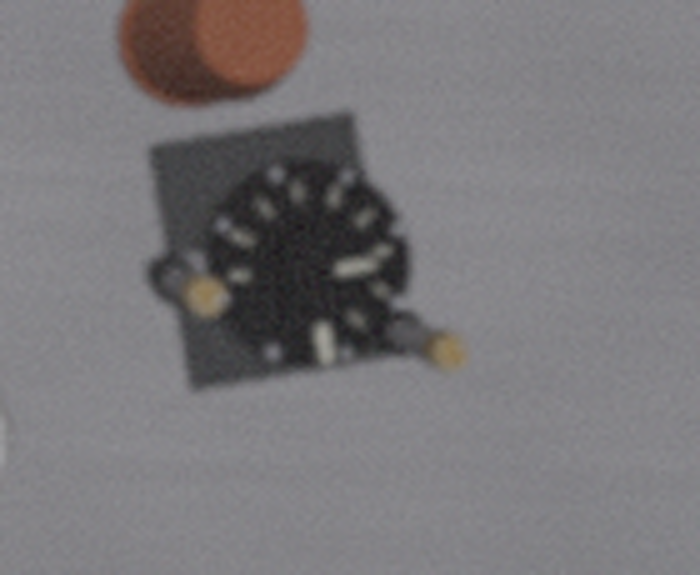

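View pics/sided.png

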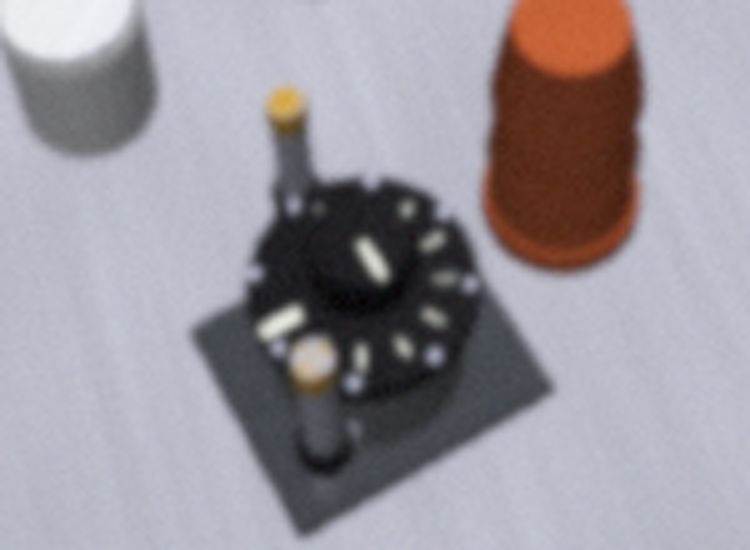

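Request:
{"op": "drive_tool", "data": {"series": [[126, -418, 60, -60], [126, -418, 60, -60], [126, -418, 60, -60], [126, -418, 60, -60], [126, -418, 60, -60], [126, -418, 60, -60], [200, -680, 60, -60], [200, -680, 60, -60], [252, -835, 60, -60], [252, -835, 60, -60]]}}

```text
time_s: 1.63
tool_pos: [0.3143, 0.1423, 0.2419]
orientation: [-1.286, 1.077, -1.079]
contact_force: [1.6, -0.4, -0.2]
opening: 0.0854
```

```bash
python3 -c "
from h import *
s=ctrl.read_state();print(s['time_s'],s['tool_pos'],s['orientation'],s['joint_positions'])"
```

```text
1.6333 [0.3142994  0.14234576 0.24188634] [-1.2857524   1.07726822 -1.07935975] [ 2.22828765e-01 -1.10835128e-01  1.83556277e+00 -7.75627518e-05
  1.41490892e+00  4.68257836e-02]
```

Request:
{"op": "drive_tool", "data": {"series": [[133, -436, 8, 0], [133, -436, 8, 0], [133, -436, 8, 0], [133, -436, 8, 0], [133, -436, 8, 0], [133, -436, 8, 0], [133, -436, 8, 0], [133, -436, 8, 0], [133, -436, 8, 0], [133, -436, 8, 0]]}}

```text
time_s: 2.47
tool_pos: [0.4355, -0.2568, 0.2493]
orientation: [-1.285, 1.078, -1.08]
contact_force: [0.8, 0.2, 0.4]
opening: 0.0855
```

Request:
{"op": "drive_tool", "data": {"series": [[13, -40, 0, 0], [13, -40, 0, 0], [13, -40, 0, 0]], "grip": 66}}

```text
time_s: 2.72
tool_pos: [0.4487, -0.2991, 0.2483]
orientation: [-1.284, 1.081, -1.082]
contact_force: [0.3, 1.0, 0.6]
opening: 0.0659
```

```bash
cat > look.py <<'E'
from h import *
import sys
n=sys.argv[1]
s=ctrl.read_state();print(s['time_s'],s['tool_pos'].round(4),s['opening'],np.round(s['joint_positions'][[0,5]],3))
im,m=snap('wrist',n)
for l,z in (('dial_grip',.112),('doser',0),('wheel_top',.084),('limiter',0),('outlet',.035)):
    for r in ctrl.pinpoint('wrist',l)[:1]: print(l,round(r['score'],2),np.round(r['location']),np.round(ray(m,r['location'],z),4))
E
python3 look.py w1
```

```text
2.7167 [ 0.4487 -0.2991  0.2483] 0.06587990584370217 [-0.718 -0.89 ]
dial_grip 0.74 [287. 184.] [ 0.4499 -0.2937  0.112 ]
doser 0.86 [287. 165.] [ 0.4501 -0.2929  0.    ]
```

View pics/w1.png

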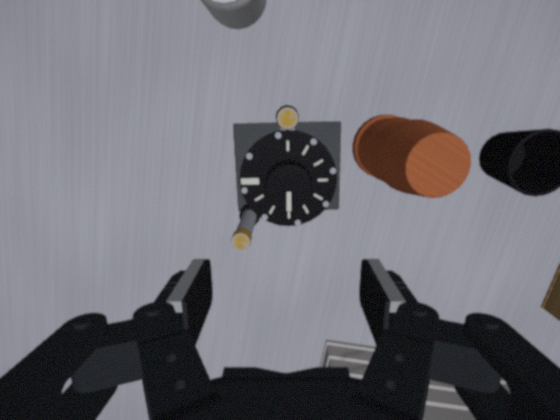

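Run:
```python
from h import *
m=ctrl.camera_model('wrist')
print(ray(m,(289,178),.085),ray(m,(289.5,182),.123),ray(m,(438,160),.16),ray(m,(405,165),.16), ray(m,(288,118),.142),ray(m,(241,241),.142))
im=np.load('pics/w1.npy')[100:260,200:360,::-1]
cv2.imwrite('pics/w1c.png',cv2.resize(im,None,fx=3.7,fy=3.7,interpolation=cv2.INTER_CUBIC))
```

```text
[ 0.45142116 -0.28949084  0.085     ] [ 0.45074622 -0.28584179  0.123     ] [ 0.56022409 -0.24093182  0.16      ] [ 0.53584082 -0.24922972  0.16      ] [ 0.43925339 -0.23051061  0.142     ] [ 0.41658102 -0.34248741  0.142     ]
```

View pics/w1c.png

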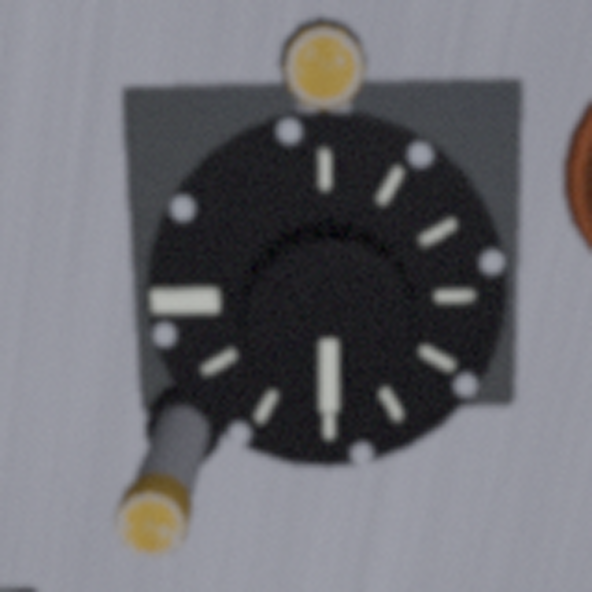

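Request:
{"op": "drive_tool", "data": {"series": [[2, 7, -40, 0], [2, 7, -80, 0], [2, 7, -110, 0], [2, 7, -110, 0]]}}

```text
time_s: 3.35
tool_pos: [0.4462, -0.2838, 0.1344]
orientation: [-1.286, 1.085, -1.068]
contact_force: [-0.9, 0.2, -1.2]
opening: 0.0659
```

```bash
python3 look.py w2
```

```text
3.35 [ 0.4462 -0.2838  0.1344] 0.06587203124285784 [-0.7   -0.878]
dial_grip 0.93 [291. 246.] [ 0.4513 -0.2931  0.112 ]
doser 0.8 [289. 202.] [ 0.4511 -0.2936  0.    ]
```

View pics/w2.png

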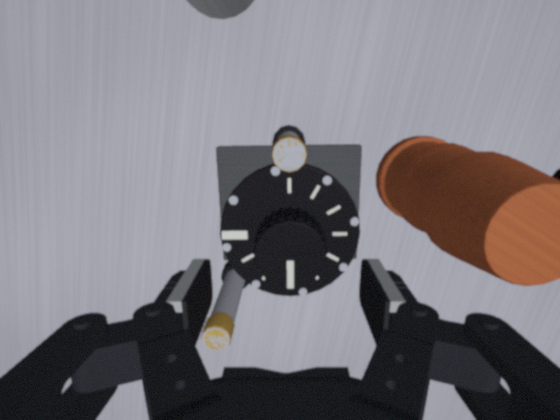

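Request:
{"op": "drive_tool", "data": {"series": [[5, -9, 0, 0], [5, -9, 0, 0], [5, -9, 0, 0]]}}

```text
time_s: 3.9
tool_pos: [0.4578, -0.2997, 0.1434]
orientation: [-1.285, 1.07, -1.086]
contact_force: [0.5, 0.3, -0.3]
opening: 0.0661
```

Request:
{"op": "drive_tool", "data": {"series": [[-6, 7, -4, 0], [-6, 7, -4, 0], [-6, 7, -4, 0], [-6, 7, -4, 0], [-6, 7, -4, 0]]}}

```text
time_s: 4.32
tool_pos: [0.4518, -0.2926, 0.1394]
orientation: [-1.286, 1.07, -1.086]
contact_force: [-0.0, -0.1, 0.2]
opening: 0.0661
```

Run:
```python
from h import *
from scipy.spatial.transform import Rotation as R
for i in range(4):
    s=ctrl.read_state();print(s['time_s'],s['tool_pos'].round(4),R.from_rotvec(s['orientation']).as_matrix()[:,1].round(3),s['joint_vel'].round(3))
    ctrl.read_camera('wrist')
```

```text
4.3167 [ 0.4518 -0.2926  0.1394] [ 0.009 -0.005 -1.   ] [-0.002  0.001 -0.004  0.     0.    -0.   ]
4.3667 [ 0.4518 -0.2927  0.1395] [ 0.009 -0.005 -1.   ] [-0.001  0.002 -0.003  0.     0.     0.002]
4.4167 [ 0.4519 -0.2928  0.1395] [ 0.009 -0.005 -1.   ] [-0.001  0.002 -0.    -0.001 -0.    -0.001]
4.4667 [ 0.4519 -0.2928  0.1395] [ 0.009 -0.005 -1.   ] [-0.     0.001 -0.001 -0.    -0.    -0.001]
```

Request:
{"op": "drive_tool", "data": {"series": [[-1, 0, -15, 0], [-1, 0, -30, 0], [-1, 0, -40, 0], [-1, 0, -48, 0], [-1, 0, -48, 0], [-1, 0, -48, 0], [-1, 0, -48, 0]]}}

```text
time_s: 5.1
tool_pos: [0.4513, -0.2932, 0.092]
orientation: [-1.286, 1.069, -1.087]
contact_force: [-0.0, 0.1, -0.5]
opening: 0.0661
```

```bash
python3 look.py w3
```

```text
5.1 [ 0.4513 -0.2932  0.092 ] 0.066057272493353 [-0.707 -0.884]
dial_grip 0.92 [282. 259.] [ 0.4497 -0.2932  0.112 ]
doser 0.92 [281. 203.] [ 0.449  -0.2957  0.    ]
limiter 0.59 [282. 204.] [ 0.4497 -0.2967  0.    ]
```

View pics/w3.png

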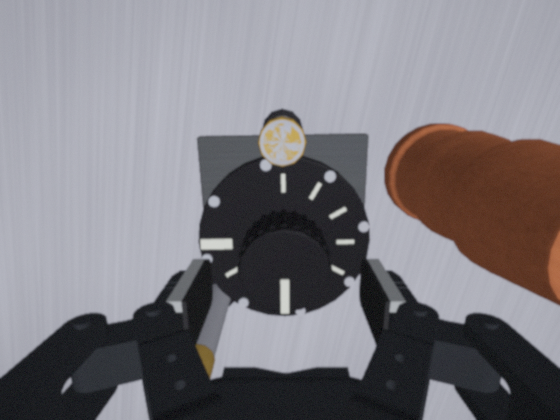

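Well centred (within about 1 mm; the dial lies between the pads). Close on it.

Request:
{"op": "drive_tool", "data": {"series": [[0, 0, 0, 0], [0, 0, 0, 0], [0, 0, 0, 0], [0, 0, 0, 0], [0, 0, 0, 0], [0, 0, 0, 0]], "grip": 38}}

```text
time_s: 5.9
tool_pos: [0.4511, -0.293, 0.0919]
orientation: [-1.286, 1.069, -1.087]
contact_force: [0.1, -0.6, -0.7]
opening: 0.0379
```

```bash
python3 look.py w4
```

```text
5.9 [ 0.4511 -0.293   0.0919] 0.03789074683569023 [-0.707 -0.884]
dial_grip 0.85 [284. 260.] [ 0.4504 -0.293   0.112 ]
doser 0.9 [282. 202.] [ 0.4492 -0.294   0.    ]
```

View pics/w4.png

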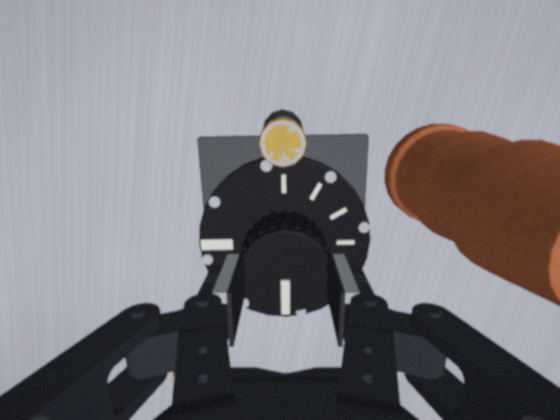

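Run:
```python
from h import *
from scipy.spatial.transform import Rotation as R
s=ctrl.read_state(); m=ctrl.camera_model('wrist')
T=R.from_rotvec(s['orientation']).as_matrix(); p=s['tool_pos']
im=np.load('pics/w4.npy')[:,:,::-1].copy()
def pt(X,c): 
    u=proj(m,X); cv2.circle(im,tuple(int(round(v)) for v in u),2,c,-1)
for cx,cy,col in((.4508,-.2928,(0,255,0)),):
    for a in np.arange(0,360,15): 
        for z,r in((.123,.022),(.085,.05)): pt((cx+r*np.cos(np.radians(a)),cy+r*np.sin(np.radians(a)),z),col)
for sg in(-1,1):
  for dx in(-.011,.011):
    for dy in (0,-.019,-.03):
      pt(p+T@np.array([dx,dy,sg*.019]),(0,0,255))
im=im[120:370,160:410]
cv2.imwrite('pics/w4o.png',cv2.resize(im,None,fx=2.4,fy=2.4,interpolation=cv2.INTER_CUBIC))
```

```text
(no output)
```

View pics/w4o.png

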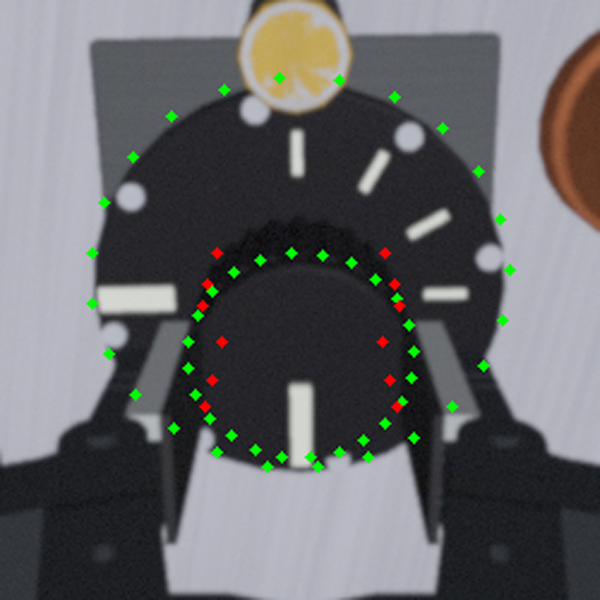

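Request:
{"op": "drive_tool", "data": {"series": [[0, 0, 0, 0], [0, 0, 0, 0], [0, 0, 0, 0], [0, 0, 0, 0], [0, 0, 0, 0]], "grip": 20}}

```text
time_s: 6.62
tool_pos: [0.4511, -0.2929, 0.0919]
orientation: [-1.286, 1.069, -1.087]
contact_force: [0.0, -0.4, -0.1]
opening: 0.02
```

```bash
python3 look.py w5
```

```text
6.6167 [ 0.4511 -0.2929  0.0919] 0.020011868116442268 [-0.707 -0.884]
dial_grip 0.84 [282. 263.] [ 0.4498 -0.295   0.112 ]
doser 0.74 [282. 202.] [ 0.4491 -0.2941  0.    ]
outlet 0.73 [283. 204.] [ 0.449  -0.2863  0.035 ]
```

View pics/w5.png

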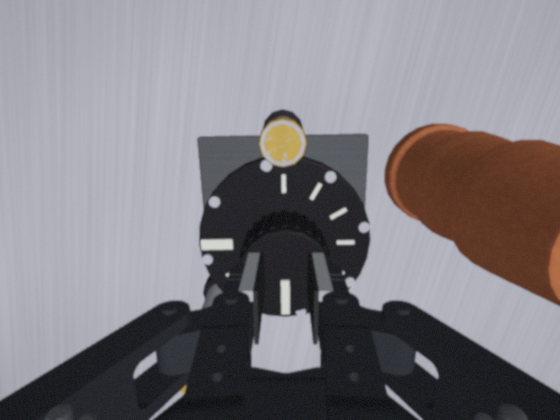

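Run:
```python
from h import *
im,m=snap('side','s1',(160,170,200,200),3)
s=ctrl.read_state()
print(proj(m,s['tool_pos']),proj(m,(.451,-.2925,.123)),proj(m,(.451,-.2925,.092)))
mw=ctrl.camera_model('wrist'); print(-mw['R'].T@mw['t'])
```

```text
[261.93842954 313.25042738] [261.21232722 306.1956338 ] [261.84116383 313.05271302]
[ 0.43726377 -0.2219157   0.26566934]
```

View pics/s1.png

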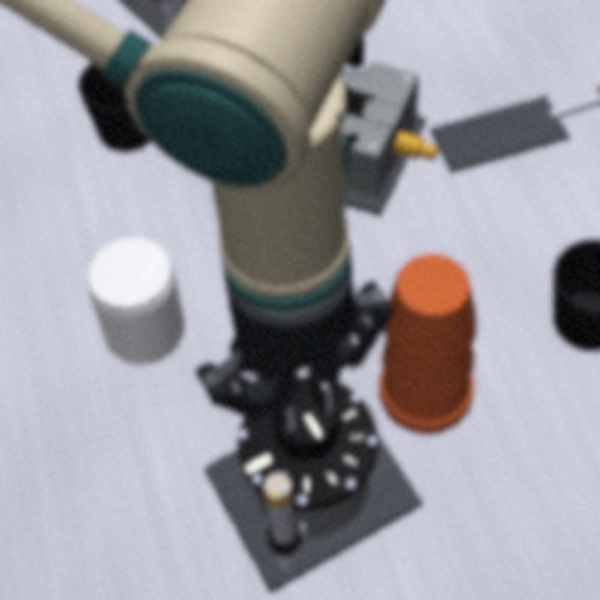

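Run:
```python
from h import *
im=np.load('pics/s1.npy')[270:350,215:305,::-1]
im=cv2.convertScaleAbs(im,alpha=1.8,beta=10)
cv2.imwrite('pics/s1c.png',cv2.resize(im,None,fx=7,fy=7,interpolation=cv2.INTER_CUBIC))
im=np.load('pics/w5.npy')[220:350,200:370,::-1]
im=cv2.convertScaleAbs(im,alpha=2,beta=20)
cv2.imwrite('pics/w5c.png',cv2.resize(im,None,fx=4.5,fy=4.5,interpolation=cv2.INTER_CUBIC))
```

```text
(no output)
```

View pics/s1c.png

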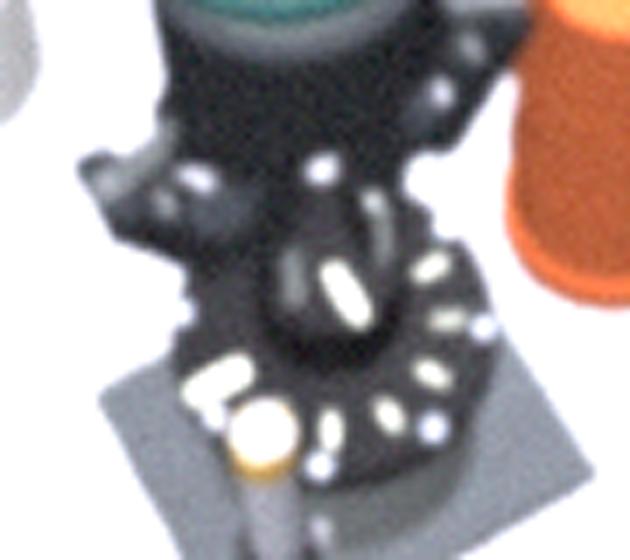

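View pics/w5c.png

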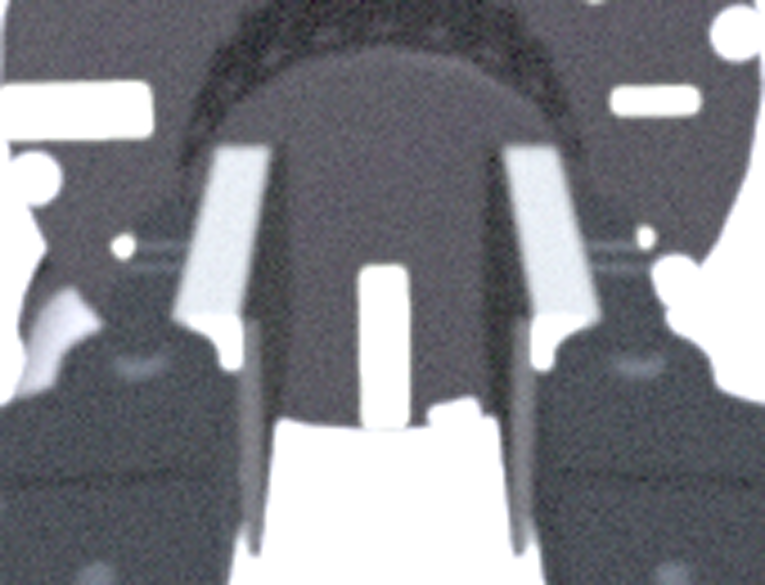

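Request:
{"op": "drive_tool", "data": {"series": [[0, 0, 0, 0], [0, 0, 0, 0], [0, 0, 0, 0], [0, 0, 0, 0], [0, 0, -4, 0], [0, 0, -8, 0], [0, 0, -8, 0], [0, 0, -8, 0]], "grip": 66}}

```text
time_s: 7.63
tool_pos: [0.4507, -0.2927, 0.0833]
orientation: [-1.286, 1.07, -1.086]
contact_force: [-0.2, 0.2, 0.3]
opening: 0.0661
```

Request:
{"op": "drive_tool", "data": {"series": [[0, 0, -3, 0], [0, 0, -6, 0], [0, 0, -9, 0], [0, 0, -9, 0]]}}

```text
time_s: 7.97
tool_pos: [0.4503, -0.2923, 0.0736]
orientation: [-1.286, 1.071, -1.085]
contact_force: [0.3, -0.4, 0.1]
opening: 0.0656
```

```bash
python3 look.py w6
python3 - <<'E'
from h import *
im=np.load('pics/w6.npy')[170:350,150:420,::-1]
im=cv2.convertScaleAbs(im,alpha=2,beta=20)
cv2.imwrite('pics/w6c.png',cv2.resize(im,None,fx=2.9,fy=2.9,interpolation=cv2.INTER_CUBIC))
E
```

```text
7.9667 [ 0.4503 -0.2923  0.0736] 0.06564181453500292 [-0.707 -0.884]
dial_grip 0.66 [284. 278.] [ 0.4498 -0.2928  0.112 ]
doser 0.7 [283. 210.] [ 0.4492 -0.2945  0.    ]
```

View pics/w6c.png

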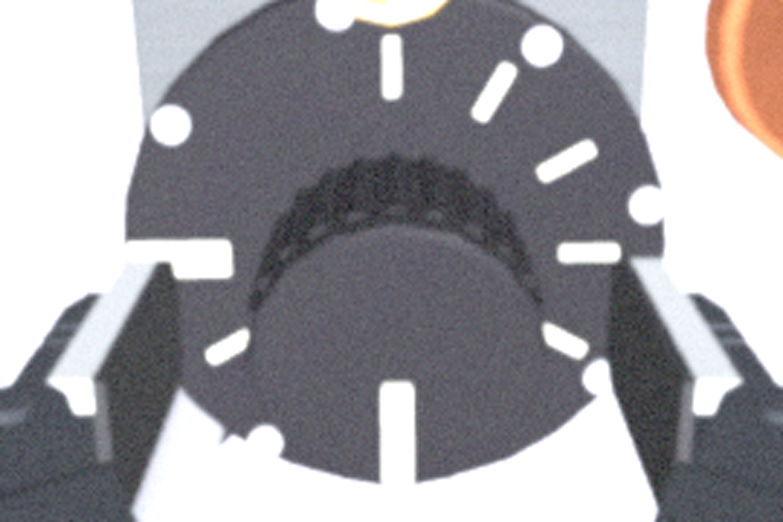

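Request:
{"op": "drive_tool", "data": {"series": [[0.5, 0, 0, 0], [0.5, 0, 0, 0], [0.5, 0, 0, 0], [0.5, 0, 0, 0], [0.5, 0, 0, 0], [0.5, 0, 0, 0]], "grip": 36}}

```text
time_s: 8.77
tool_pos: [0.4508, -0.293, 0.0752]
orientation: [-1.287, 1.07, -1.086]
contact_force: [-2.7, 0.8, 5.6]
opening: 0.0417
```

```bash
python3 look.py w7
python3 - <<'E'
from h import *
im=np.load('pics/w7.npy')[170:350,150:420,::-1]
im=cv2.convertScaleAbs(im,alpha=2,beta=20)
cv2.imwrite('pics/w7c.png',cv2.resize(im,None,fx=2.9,fy=2.9,interpolation=cv2.INTER_CUBIC))
E
```

```text
8.7667 [ 0.4508 -0.293   0.0752] 0.04173541211366139 [-0.706 -0.884]
dial_grip 0.81 [284. 279.] [ 0.4502 -0.2947  0.112 ]
doser 0.89 [282. 207.] [ 0.4485 -0.2938  0.    ]
```

View pics/w7c.png

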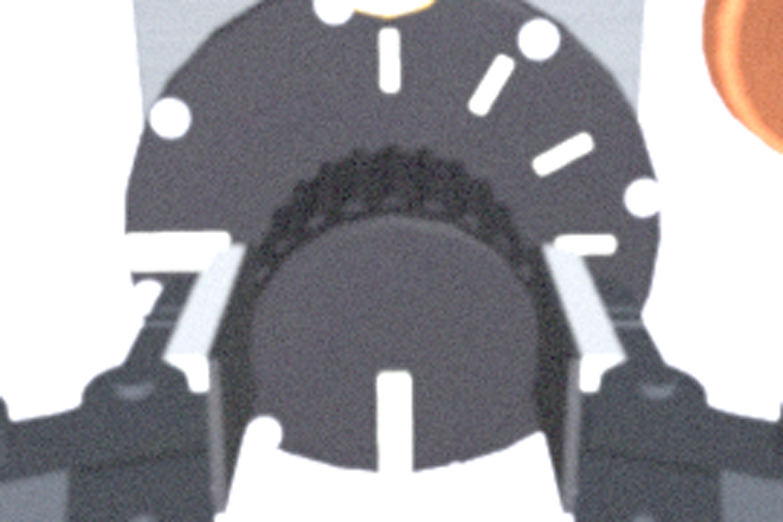

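Request:
{"op": "drive_tool", "data": {"series": [[0, 0, 0, -7], [0, 0, 0, -14], [0, 0, 0, -21], [0, 0, 0, -28], [0, 0, 0, -30], [0, 0, 0, -30]]}}

```text
time_s: 9.57
tool_pos: [0.4515, -0.2932, 0.0753]
orientation: [-1.025, 1.451, -1.47]
contact_force: [1.4, 0.1, -0.2]
opening: 0.0416
```

```bash
python3 look.py w8
python3 - <<'E'
from h import *
im=np.load('pics/w8.npy')[130:350,150:420,::-1]
im=cv2.convertScaleAbs(im,alpha=2,beta=20)
cv2.imwrite('pics/w8c.png',cv2.resize(im,None,fx=2.7,fy=2.7,interpolation=cv2.INTER_CUBIC))
s=ctrl.read_state(); print(s['moment'],s['contact_force'])
E
```

```text
9.5667 [ 0.4515 -0.2932  0.0753] 0.041634926265237536 [-0.703 -0.353]
dial_grip 0.96 [286. 278.] [ 0.4515 -0.2945  0.112 ]
doser 0.89 [283. 210.] [ 0.4495 -0.2952  0.    ]
[-0.00198914 -0.51214041  0.08821589] [ 3.27691969 -0.46211649 -1.15105715]
```

View pics/w8c.png

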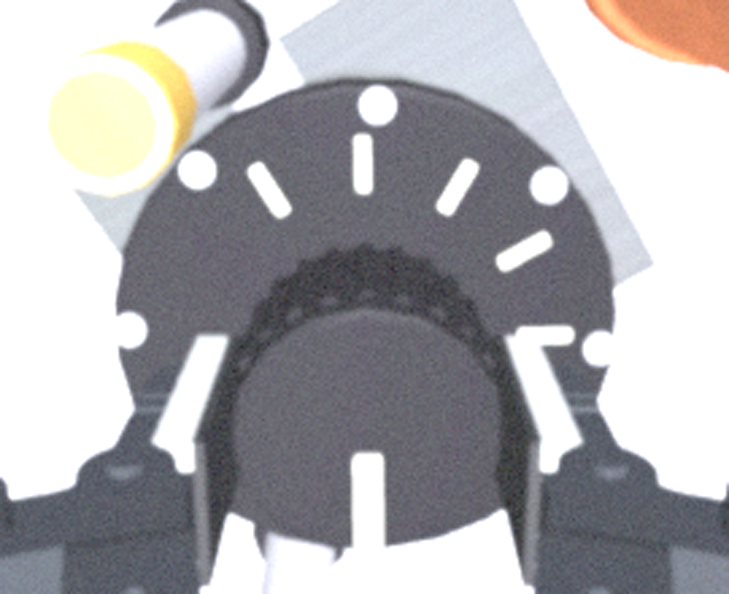

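Request:
{"op": "drive_tool", "data": {"series": [[-0.5, 0.5, 0, -7], [-0.5, 0.5, 0, -14], [-0.5, 0.5, 0, -21], [-0.5, 0.5, 0, -28], [-0.5, 0.5, 0, -35], [-0.5, 0.5, 0, -42], [-0.5, 0.5, 0, -49], [-0.5, 0.5, 0, -56], [-0.5, 0.5, 0, -61], [-0.5, 0.5, 0, -63]]}}

```text
time_s: 10.7
tool_pos: [0.4506, -0.295, 0.0754]
orientation: [-0.142, 2.147, -2.175]
contact_force: [0.1, -4.2, -1.7]
opening: 0.0417
```

Request:
{"op": "drive_tool", "data": {"series": [[0, 0, 0, -1], [0, 0, 0, -1], [0, 0, 0, -1]]}}

```text
time_s: 10.95
tool_pos: [0.4505, -0.2951, 0.0754]
orientation: [-0.125, 2.156, -2.185]
contact_force: [1.0, -0.3, -0.7]
opening: 0.0414
```

```bash
python3 look.py w9
python3 - <<'E'
from h import *
im=np.load('pics/w9.npy')[130:350,150:420,::-1]
im=cv2.convertScaleAbs(im,alpha=2,beta=20)
cv2.imwrite('pics/w9c.png',cv2.resize(im,None,fx=2.7,fy=2.7,interpolation=cv2.INTER_CUBIC))
s=ctrl.read_state(); print(s['moment'],s['contact_force'])
snap('side','s9',(190,230,150,140),5)
E
```

```text
10.95 [ 0.4505 -0.2951  0.0754] 0.041381355781679514 [-0.698  0.775]
dial_grip 0.6 [284. 276.] [ 0.4508 -0.294   0.112 ]
doser 0.71 [282. 204.] [ 0.453  -0.2937  0.    ]
[-0.21349307 -0.0778724   0.04799364] [ 0.87766883 -1.24127805 -0.43629121]
```

View pics/w9c.png

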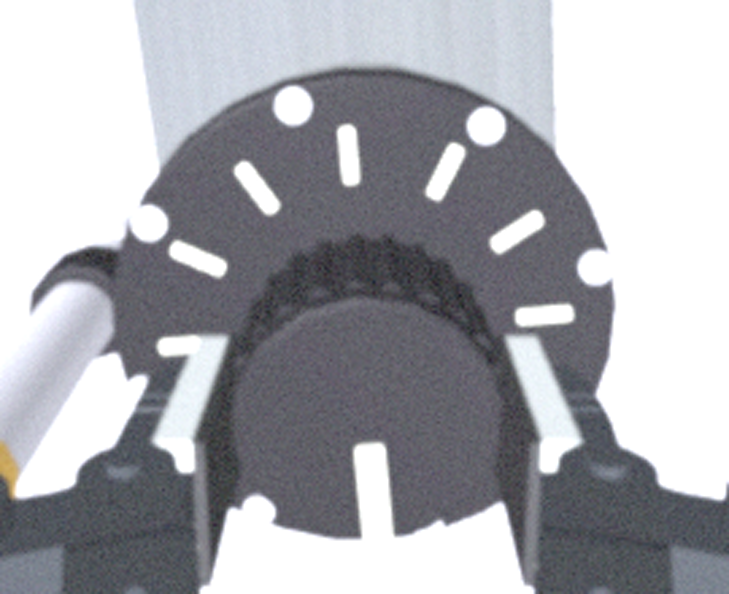

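View pics/s9.png

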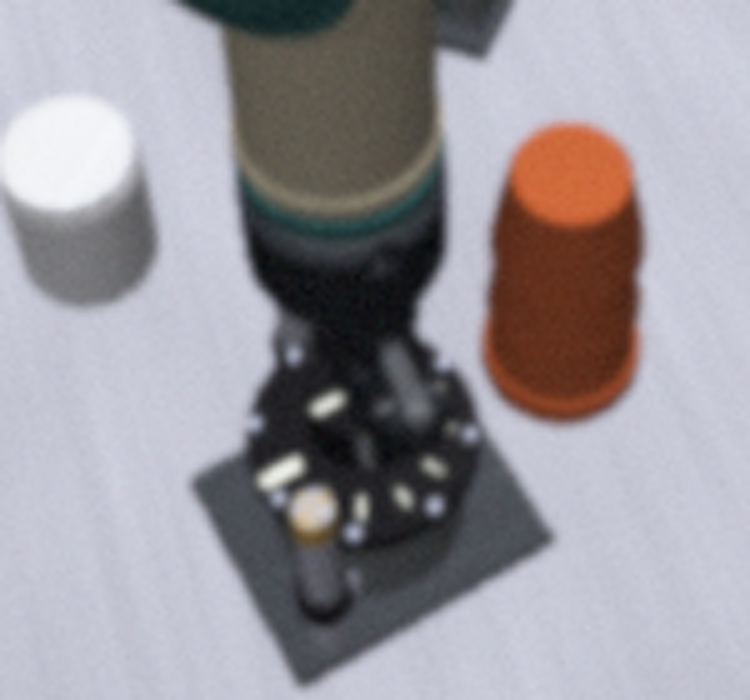

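Request:
{"op": "drive_tool", "data": {"series": [[0.5, 1.5, 0, 7], [0.5, 1.5, 0, 14], [0.5, 1.5, 0, 21], [0.5, 1.5, 0, 28], [0.5, 1.5, 0, 35], [0.5, 1.5, 0, 42], [0.5, 1.5, 0, 49], [0.5, 1.5, 0, 56], [0.5, 1.5, 0, 60], [0.5, 1.5, 0, 60]]}}

```text
time_s: 12.13
tool_pos: [0.4511, -0.295, 0.0754]
orientation: [-0.985, 1.493, -1.525]
contact_force: [0.9, -4.8, -2.0]
opening: 0.0415
```

```bash
python3 look.py w10
python3 - <<'E'
from h import *
im=np.load('pics/w10.npy')[130:350,150:420,::-1]
im=cv2.convertScaleAbs(im,alpha=2,beta=20)
cv2.imwrite('pics/w10c.png',cv2.resize(im,None,fx=2.7,fy=2.7,interpolation=cv2.INTER_CUBIC))
E
```

```text
12.1333 [ 0.4511 -0.295   0.0754] 0.04149487949588693 [-0.703 -0.284]
dial_grip 0.83 [284. 273.] [ 0.4509 -0.293   0.112 ]
doser 0.65 [284. 206.] [ 0.4514 -0.2949  0.    ]
```

View pics/w10c.png

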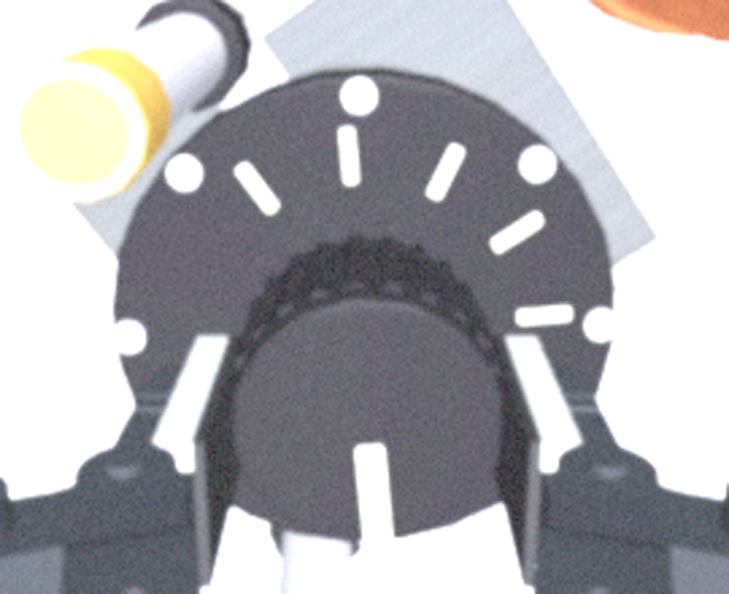

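Dial followed 60° (two clicks), line still at the same offset to the jaws. Two more.

Request:
{"op": "drive_tool", "data": {"series": [[0.5, 1.5, 0, 7], [0.5, 1.5, 0, 14], [0.5, 1.5, 0, 21], [0.5, 1.5, 0, 28], [0.5, 1.5, 0, 35], [0.5, 1.5, 0, 42], [0.5, 1.5, 0, 49], [0.5, 1.5, 0, 56], [0.5, 1.5, 0, 60], [0.5, 1.5, 0, 60]]}}

```text
time_s: 13.27
tool_pos: [0.4514, -0.2944, 0.0754]
orientation: [-1.437, 0.722, -0.748]
contact_force: [-0.3, -5.9, -1.8]
opening: 0.0415
```

Request:
{"op": "drive_tool", "data": {"series": [[0, 0, 0, 0], [0, 0, 0, 0], [0, 0, 0, 0], [0, 0, 0, 0], [0, 0, 0, 0]], "grip": 64}}

```text
time_s: 13.68
tool_pos: [0.4513, -0.2939, 0.0755]
orientation: [-1.436, 0.722, -0.748]
contact_force: [0.7, -0.1, -1.0]
opening: 0.0639
```

```bash
python3 look.py w11
python3 - <<'E'
from h import *
im=np.load('pics/w11.npy')[130:350,150:420,::-1]
im=cv2.convertScaleAbs(im,alpha=2,beta=20)
cv2.imwrite('pics/w11c.png',cv2.resize(im,None,fx=2.7,fy=2.7,interpolation=cv2.INTER_CUBIC))
E
```

```text
13.6833 [ 0.4513 -0.2939  0.0755] 0.0639451190158596 [-0.714 -1.347]
dial_grip 0.65 [282. 276.] [ 0.4497 -0.2952  0.112 ]
doser 0.89 [282. 205.] [ 0.4493 -0.2941  0.    ]
```

View pics/w11c.png

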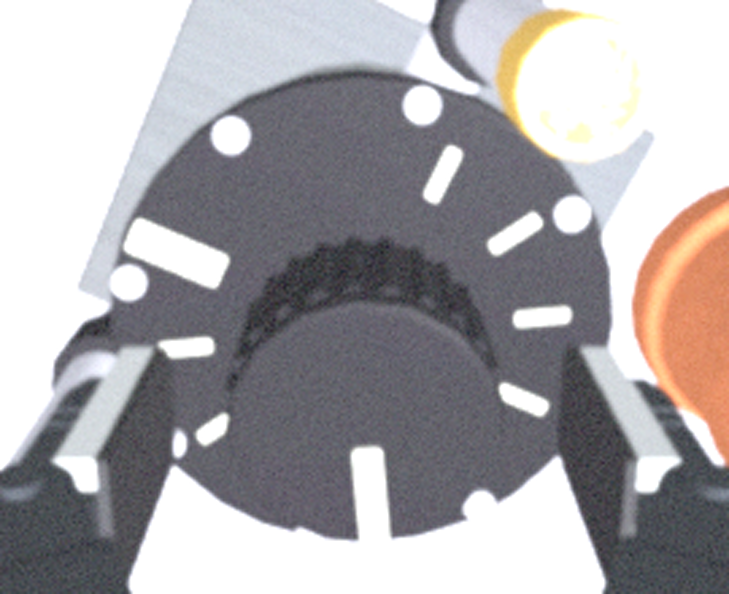

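Request:
{"op": "drive_tool", "data": {"series": [[0, 0, 40, 0], [0, 0, 80, 0], [0, 0, 120, 0], [0, 0, 160, 0], [20, 40, 175, -7], [35, 80, 175, -14], [50, 115, 175, -21], [65, 150, 175, -28], [80, 185, 175, -35], [95, 220, 175, -42]]}}

```text
time_s: 14.82
tool_pos: [0.5399, -0.0889, 0.2506]
orientation: [-1.186, 1.23, -1.26]
contact_force: [-0.3, -1.3, -0.4]
opening: 0.0638
```

```bash
python3 -c "
from h import *
s=ctrl.read_state();print(s['time_s'],s['tool_pos'],s['joint_positions'])"
```

```text
14.8167 [ 0.53993939 -0.08892221  0.25064713] [-0.28400454  0.20040418  1.48172653 -0.00881727  1.44409987 -0.23437027]
```

Request:
{"op": "drive_tool", "data": {"series": [[10, 30, 0, -7], [20, 60, 0, -14], [30, 92, 0, -21], [30, 94, 0, -28], [30, 94, 0, -35], [30, 94, 0, -38], [30, 94, 0, -38], [30, 94, 0, -38]], "grip": 0}}

```text
time_s: 15.48
tool_pos: [0.5699, 0.0051, 0.2506]
orientation: [-0.791, 1.696, -1.728]
contact_force: [-0.9, -0.2, 0.4]
opening: 0.0
```

```bash
python3 look.py w12
python3 - <<'E'
from h import *
im,m=snap('top','t12',(310,215,140,115),5)
im,m=snap('side','s12',(190,260,150,110),5)
E
```

```text
15.4833 [0.5699 0.0051 0.2506] 4.4916782942186895e-05 [-0.101  0.611]
wheel_top 0.63 [284. 168.] [0.58   0.0148 0.084 ]
limiter 0.6 [285. 161.] [0.577  0.0089 0.    ]
outlet 0.81 [365. 162.] [ 0.65   -0.0488  0.035 ]
```

View pics/w12.png

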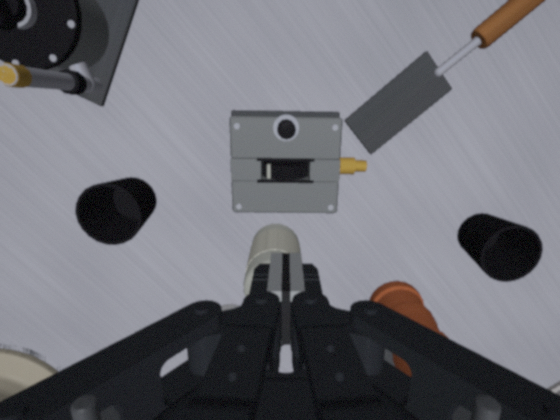

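View pics/t12.png

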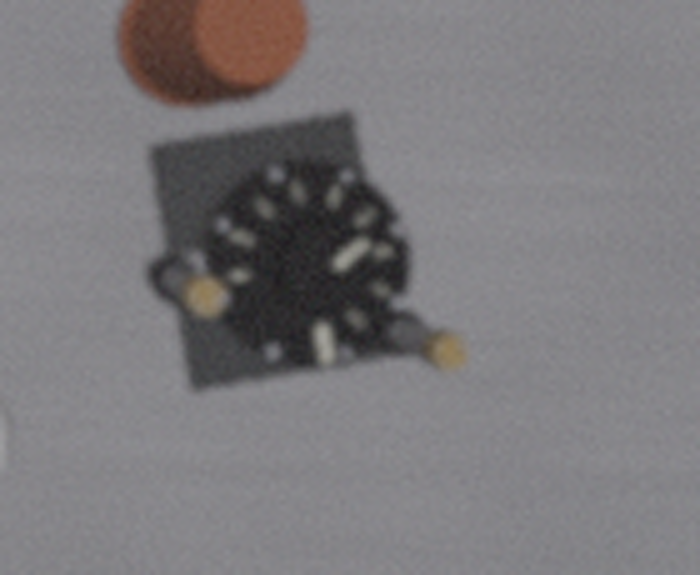

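View pics/s12.png

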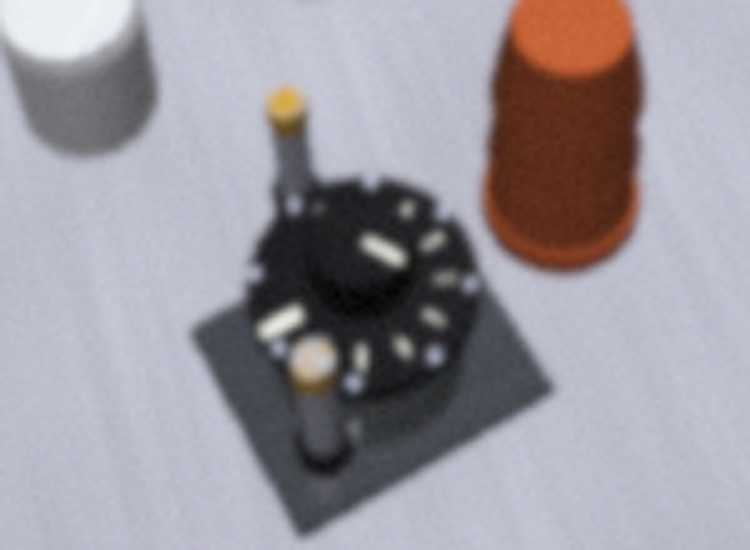

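Run:
```python
from h import *
m=ctrl.camera_model('wrist')
im=np.load('pics/w12.npy')[95:225,215:385,::-1]
im=cv2.convertScaleAbs(im,alpha=1.6,beta=10)
cv2.imwrite('pics/w12c.png',cv2.resize(im,None,fx=4.5,fy=4.5,interpolation=cv2.INTER_CUBIC))
cap=ray(m,(286.5,128),.105); o=ray(m,(366,166),.035); c=ray(m,(287.5,170.5),.084)
y=cap-c; print(cap,o,c, np.degrees(np.arctan2(o[1]-c[1],o[0]-c[0])),np.hypot(*(o-c)[:2]),np.degrees(np.arctan2(y[1],y[0])),np.hypot(*y[:2]))
```

```text
[0.60795404 0.04384412 0.105     ] [ 0.64790142 -0.05330915  0.035     ] [0.58062803 0.01009628 0.084     ] -43.304593110693 0.09244435201117512 51.00250957903338 0.043423821016449815
```

View pics/w12c.png

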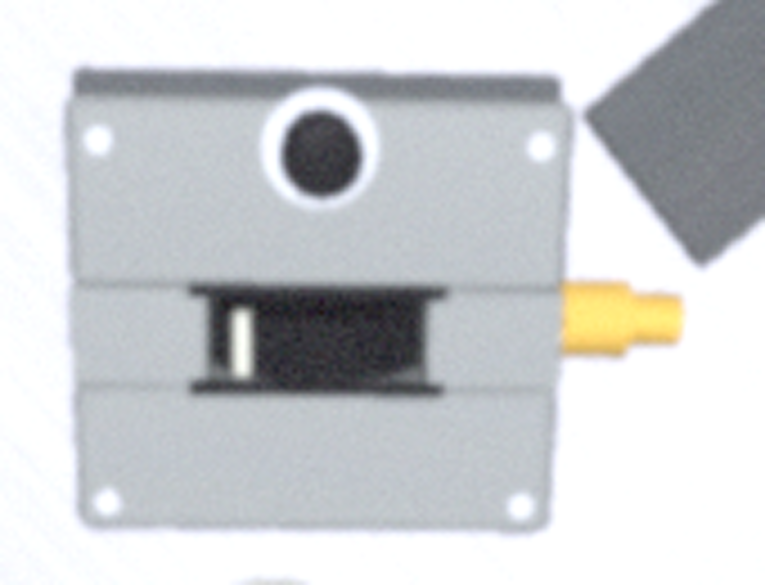

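Run:
```python
from h import *
for c in('top','side'):
    m=ctrl.camera_model(c); 
    for r in ctrl.pinpoint(c,'feed')[:1]: print(c,r,ray(m,r['location'],0))
    for r in ctrl.recognise(c,'feed')[:1]: print(r)
m=ctrl.camera_model('top'); print(ray(m,(278.5,248.5),.19), ray(m,(279,248),.1))
```

```text
top {'location': [275.3, 247.3], 'score': 0.76} [ 0.48805943 -0.06110641  0.        ]
{'extent': [261.9, 232.8, 32.9, 28.0], 'score': 0.67}
side {'location': [252.5, 249.3], 'score': 0.95} [ 0.49433948 -0.06803304  0.        ]
{'extent': [234.8, 198.3, 29.4, 61.7], 'score': 0.9}
[ 0.49266794 -0.06750604  0.19      ] [ 0.49031504 -0.06966571  0.1       ]
```

Request:
{"op": "drive_tool", "data": {"series": [[4, 10, -30, 0], [4, 10, -60, 0], [4, 10, -90, 0], [4, 10, -110, 0], [4, 10, -120, 0], [4, 10, -120, 0], [4, 10, -120, 0], [4, 10, -120, 0]]}}

```text
time_s: 16.75
tool_pos: [0.5754, 0.0148, 0.1323]
orientation: [-0.787, 1.695, -1.729]
contact_force: [0.0, -0.3, 1.0]
opening: -0.0002
```

```bash
python3 look.py w13
python3 - <<'E'
from h import *
m=ctrl.camera_model('wrist')
im=np.load('pics/w13.npy')[95:305,165:415,::-1]
im=cv2.convertScaleAbs(im,alpha=1.6,beta=10)
cv2.imwrite('pics/w13c.png',cv2.resize(im,None,fx=2.8,fy=2.8,interpolation=cv2.INTER_CUBIC))
E
```

```text
16.75 [0.5754 0.0148 0.1323] -0.00016841086901283017 [-0.083  0.636]
wheel_top 0.73 [291. 218.] [0.5788 0.0116 0.084 ]
limiter 0.57 [288. 192.] [0.5773 0.0091 0.    ]
outlet 0.87 [400. 200.] [ 0.6484 -0.0502  0.035 ]
```

View pics/w13c.png

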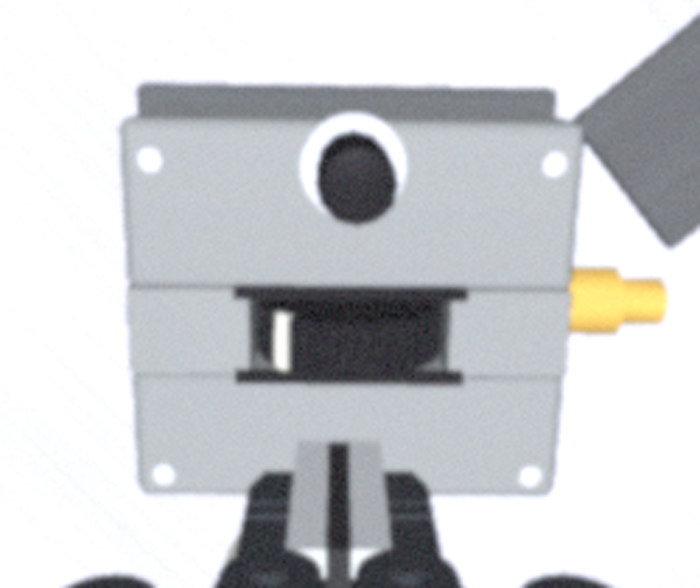

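Request:
{"op": "drive_tool", "data": {"series": [[-2, 1, -20, 0], [-2, 1, -40, 0], [-2, 1, -55, 0], [-2, 1, -65, 0], [-2, 1, -72, 0], [-2, 1, -72, 0], [-2, 1, -72, 0]]}}

```text
time_s: 17.63
tool_pos: [0.5728, 0.0159, 0.0598]
orientation: [-0.788, 1.696, -1.729]
contact_force: [1.0, 0.2, 0.1]
opening: -0.0001
```

```bash
python3 look.py w14
python3 - <<'E'
from h import *
im=np.load('pics/w14.npy')[95:305,165:415,::-1]
im=cv2.convertScaleAbs(im,alpha=1.6,beta=10)
cv2.imwrite('pics/w14c.png',cv2.resize(im,None,fx=2.8,fy=2.8,interpolation=cv2.INTER_CUBIC))
E
```

```text
17.6333 [0.5728 0.0159 0.0598] -0.00013799357264614317 [-0.081  0.641]
wheel_top 0.64 [276. 348.] [ 0.5373 -0.0176  0.084 ]
limiter 0.78 [296. 215.] [0.578  0.0087 0.    ]
outlet 0.69 [443. 229.] [ 0.6483 -0.05    0.035 ]
```

View pics/w14c.png

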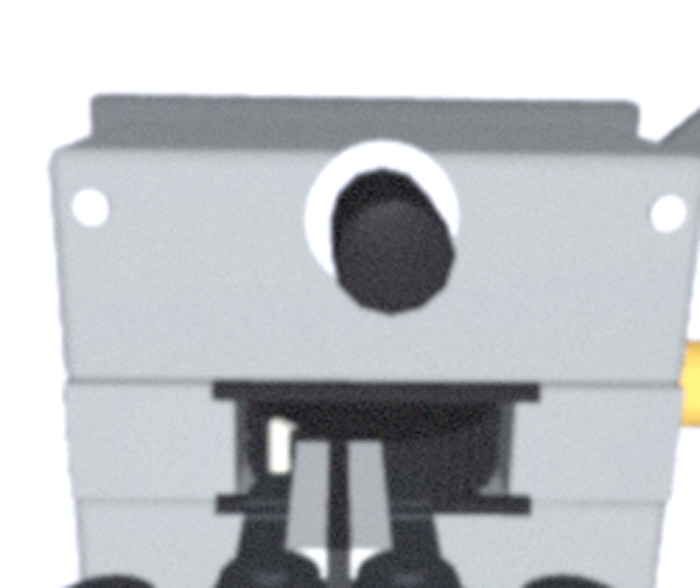

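Request:
{"op": "drive_tool", "data": {"series": [[0, 0, -2, 0], [0, 0, -4, 0], [0, 0, -6, 0], [0, 0, -6, 0]]}}

```text
time_s: 18.27
tool_pos: [0.5725, 0.016, 0.0537]
orientation: [-0.788, 1.696, -1.729]
contact_force: [0.8, 0.9, 0.8]
opening: 0.0001
```

Request:
{"op": "drive_tool", "data": {"series": [[0, 0, -2, 0], [0, 0, -3, 0], [0, 0, -3, 0], [0, 0, -3, 0]]}}

```text
time_s: 18.6
tool_pos: [0.5727, 0.0159, 0.0509]
orientation: [-0.788, 1.695, -1.729]
contact_force: [-0.2, -0.2, 1.9]
opening: 0.0003
```

Request:
{"op": "drive_tool", "data": {"series": [[0, 0, -1, 0], [0, 0, -2, 0], [0, 0, -2, 0], [0, 0, -2, 0]]}}

```text
time_s: 18.93
tool_pos: [0.5728, 0.0159, 0.0491]
orientation: [-0.787, 1.695, -1.729]
contact_force: [-0.8, 0.5, 3.0]
opening: 0.0001
```

Request:
{"op": "drive_tool", "data": {"series": [[0, 0, -1, 0], [0, 0, -2, 0], [0, 0, -2, 0], [0, 0, -2, 0]]}}

```text
time_s: 19.27
tool_pos: [0.5729, 0.0159, 0.0472]
orientation: [-0.787, 1.695, -1.729]
contact_force: [-1.7, -0.2, 5.3]
opening: -0.0002
```

```bash
python3 look.py w15
python3 - <<'E'
from h import *
im=np.load('pics/w15.npy')[135:345,165:415,::-1]
im=cv2.convertScaleAbs(im,alpha=1.6,beta=10)
cv2.imwrite('pics/w15c.png',cv2.resize(im,None,fx=2.8,fy=2.8,interpolation=cv2.INTER_CUBIC))
for i in range(3): print(ctrl.read_state()['contact_force'].round(1)); ctrl.read_camera('wrist')
E
```

```text
19.2667 [0.5729 0.0159 0.0472] -0.00023460650032354173 [-0.082  0.641]
limiter 0.6 [295. 220.] [0.5775 0.0094 0.    ]
outlet 0.76 [452. 236.] [ 0.6479 -0.0491  0.035 ]
[-1.9  0.1  4.7]
[-0.2 -0.   4.2]
[0.1 0.  3.7]
```

View pics/w15c.png

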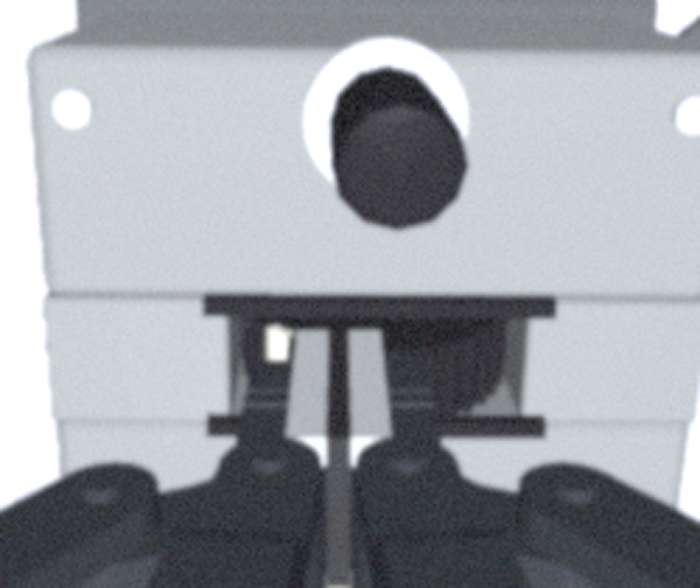

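Request:
{"op": "drive_tool", "data": {"series": [[2, -2, -0.5, 0], [4, -3.5, -0.5, 0], [6, -5.5, -0.5, 0], [8, -7, -0.5, 0], [10, -9, -0.5, 0], [10.5, -9, -0.5, 0], [10.5, -9, -0.5, 0]]}}

```text
time_s: 20.3
tool_pos: [0.5834, 0.0066, 0.0466]
orientation: [-0.788, 1.695, -1.73]
contact_force: [-1.0, -0.8, 5.1]
opening: 0.0
```

Request:
{"op": "drive_tool", "data": {"series": [[0, 0, 3, 0], [0, 0, 7, 0], [0, 0, 12, 0], [0, 0, 14, 0], [0, 0, 14, 0]]}}

```text
time_s: 20.72
tool_pos: [0.5838, 0.0065, 0.061]
orientation: [-0.787, 1.694, -1.73]
contact_force: [0.7, 1.0, 0.7]
opening: -0.0001
```

```bash
python3 look.py w16
python3 - <<'E'
from h import *
im=np.load('pics/w16.npy')[135:345,165:415,::-1]
im=cv2.convertScaleAbs(im,alpha=1.6,beta=10)
cv2.imwrite('pics/w16c.png',cv2.resize(im,None,fx=2.8,fy=2.8,interpolation=cv2.INTER_CUBIC))
E
```

```text
20.7167 [0.5838 0.0065 0.061 ] -5.1285886317507324e-05 [-0.096  0.626]
doser 0.56 [269. 264.] [ 0.5478 -0.0179  0.    ]
wheel_top 0.86 [271. 262.] [0.5789 0.0117 0.084 ]
limiter 0.7 [275. 214.] [0.5781 0.0094 0.    ]
outlet 0.77 [418. 230.] [ 0.647 -0.05   0.035]
```

View pics/w16c.png

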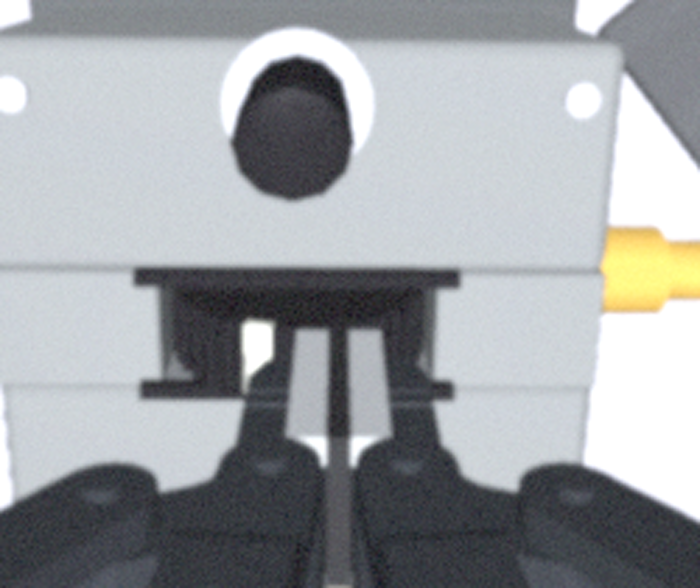

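Request:
{"op": "drive_tool", "data": {"series": [[-11, 9.5, 0, 0], [-11, 9.5, 0, 0], [-11, 9.5, -4, 0], [-11, 9.5, -8, 0], [-11, 9.5, -11, 0], [-11, 9.5, -14, 0], [-11, 9.5, -14, 0], [-11, 9.5, -14, 0]]}}

```text
time_s: 21.68
tool_pos: [0.5727, 0.016, 0.0467]
orientation: [-0.787, 1.695, -1.73]
contact_force: [-1.1, 1.3, 5.2]
opening: 0.0
```

Request:
{"op": "drive_tool", "data": {"series": [[2, -2, -0.5, 0], [4, -3.5, -0.5, 0], [6, -5.5, -0.5, 0], [8, -7, -0.5, 0], [10, -9, -0.5, 0], [10.5, -9, -0.5, 0], [10.5, -9, -0.5, 0]]}}

```text
time_s: 22.27
tool_pos: [0.5836, 0.0063, 0.0467]
orientation: [-0.787, 1.694, -1.731]
contact_force: [-0.9, -0.4, 5.5]
opening: -0.0001
```

Request:
{"op": "drive_tool", "data": {"series": [[0, 0, 3, 0], [0, 0, 7, 0], [0, 0, 12, 0], [0, 0, 14, 0], [-11, 9.5, 14, 0], [-11, 9.5, 14, 0], [-11, 9.5, 14, 0], [-11, 9.5, 14, 0]]}}

```text
time_s: 22.93
tool_pos: [0.5721, 0.0162, 0.0605]
orientation: [-0.788, 1.694, -1.73]
contact_force: [-1.2, 0.6, 0.7]
opening: 0.0002
```

```bash
python3 look.py w17
python3 - <<'E'
from h import *
im=np.load('pics/w17.npy')[135:345,165:415,::-1]
im=cv2.convertScaleAbs(im,alpha=1.6,beta=10)
cv2.imwrite('pics/w17c.png',cv2.resize(im,None,fx=2.8,fy=2.8,interpolation=cv2.INTER_CUBIC))
E
```

```text
22.9333 [0.5721 0.0162 0.0605] 0.00023562856873222528 [-0.08   0.642]
wheel_top 0.83 [301. 264.] [0.5778 0.0111 0.084 ]
limiter 0.81 [298. 213.] [0.5797 0.0085 0.    ]
outlet 0.69 [443. 230.] [ 0.6475 -0.0508  0.035 ]
```

View pics/w17c.png

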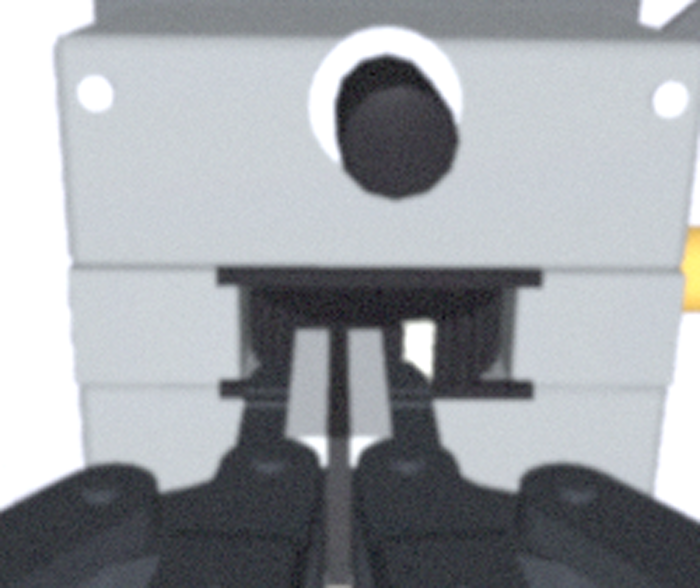

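Mark now at +40 px past the slot middle (about +15°): two clicks. One more stroke, then rise well clear.

Request:
{"op": "drive_tool", "data": {"series": [[0.5, -0.5, -4, 0], [0.5, -0.5, -8, 0], [0.5, -0.5, -11, 0], [0.5, -0.5, -14, 0], [0.5, -0.5, -14, 0], [0.5, -0.5, -14, 0]]}}

```text
time_s: 23.73
tool_pos: [0.5735, 0.0151, 0.0469]
orientation: [-0.786, 1.694, -1.731]
contact_force: [-0.2, -0.2, 5.4]
opening: 0.0001
```

Request:
{"op": "drive_tool", "data": {"series": [[2, -2, -0.5, 0], [4, -3.5, -0.5, 0], [6, -5.5, -0.5, 0], [8, -7, -0.5, 0], [10, -9, -0.5, 0], [10.5, -9, -0.5, 0], [10.5, -9, -0.5, 0]]}}

```text
time_s: 24.32
tool_pos: [0.5842, 0.0057, 0.0468]
orientation: [-0.786, 1.693, -1.732]
contact_force: [-1.2, -0.3, 4.7]
opening: 0.0003
```

Request:
{"op": "drive_tool", "data": {"series": [[0, 0, 3, 0], [0, 0, 7, 0], [0, 0, 12, 0], [0, 0, 30, 0], [0, 0, 60, 0], [0, 0, 80, 0], [0, 0, 80, 0], [0, 0, 80, 0], [0, 0, 80, 0]]}}

```text
time_s: 25.07
tool_pos: [0.5832, 0.0059, 0.126]
orientation: [-0.788, 1.695, -1.731]
contact_force: [-0.2, 0.2, -0.3]
opening: 0.0001
```

```bash
python3 look.py w18
python3 - <<'E'
from h import *
im=np.load('pics/w18.npy')[95:305,165:415,::-1]
im=cv2.convertScaleAbs(im,alpha=1.6,beta=10)
cv2.imwrite('pics/w18c.png',cv2.resize(im,None,fx=2.8,fy=2.8,interpolation=cv2.INTER_CUBIC))
m=ctrl.camera_model('wrist')
c=np.array([.5786,.0113,0]);x=np.array([.753,-.658,0])
for a in(-45,-15,15,45,75):
    t=np.radians(a); print(a,((proj(m,c+x*.024*np.sin(t)+[0,0,.06+.024*np.cos(t)])-[165,95])*2.8).round())
snap('side','s18'); snap('top','t18')
E
```

```text
25.0667 [0.5832 0.0059 0.126 ] 0.00012466953450961668 [-0.096  0.624]
wheel_top 0.81 [273. 220.] [0.5778 0.011  0.084 ]
limiter 0.83 [279. 195.] [0.578  0.0054 0.    ]
outlet 0.86 [390. 200.] [ 0.6491 -0.0512  0.035 ]
-45 [234. 339.]
-15 [277. 347.]
15 [328. 347.]
45 [371. 339.]
75 [393. 326.]
```

View pics/w18c.png

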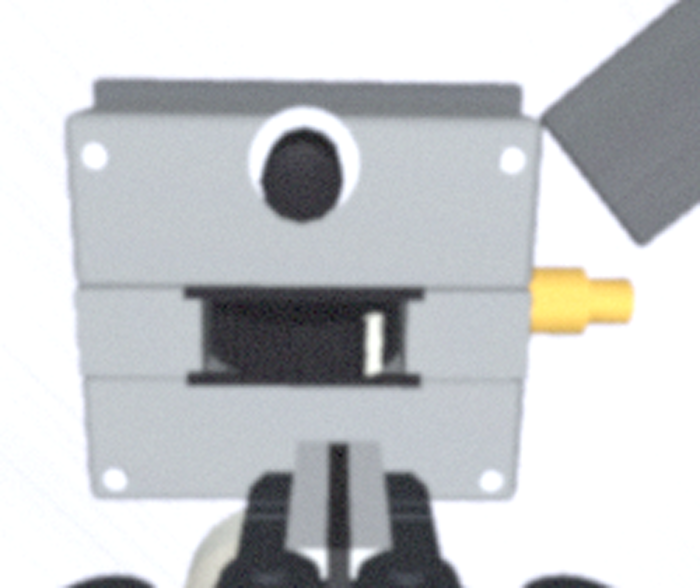

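View pics/s18.png

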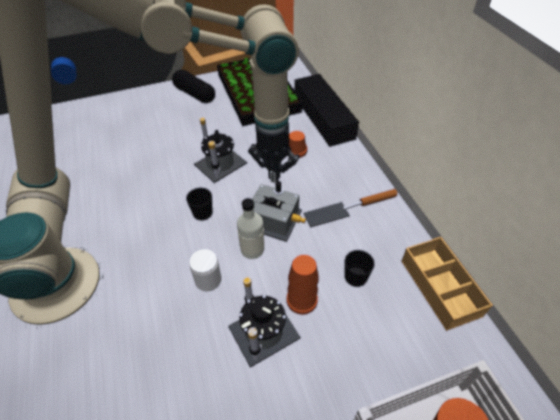

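Run:
```python
from h import *
s=ctrl.read_state(); print(s['time_s'],s['contact_force'].round(1))
ctrl.sign_off()
```

```text
25.4667 [ 0.4  0.4 -0.3]
the job is handed in; nothing more can be done
```

I set the dial and the thumbwheel as asked and handed the job in at about 25.5 s. `sign_off` gives no verdict, so these results rest on my own camera checks.

- **Dial:** It started three clicks open. I turned it clockwise until its line matched the long tick, and the jaws slipped about 4° against the stop. Then I turned it back 120°. After release, the wrist, top and side pictures all show the line on the fourth tick.
- **Thumbwheel:** I rolled it towards the brass outlet in three one-click strokes and looked after each. The white mark ended within about 2 px of where 45° past the crown should appear, which is three clicks.
- **Everything else:** The last side picture shows the winged tap, the bottle and the other loose things where they were, judged by eye. The gripper was clear in the air with the wrist force at about zero.

**Checks that disagreed:**
- **Fingertip height:** The real fingertips are about 33 mm higher than the reported TCP. My first attempt to close on the dial shut above its top without touching anything. I corrected the height using the wrist picture and contact, and the wheel contact confirmed the same offset.
- **Top and side camera positions:** The first top-camera fix on the dial and both fixes on the wheel were about 9–10 mm off, so I used the wrist camera's positions instead.

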